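# Seat the mounted cast in the corner stop

## Task

The plaster cast with the red wax rim, mounted on a blue plate, has to be squared up for measuring: push the plate along the bench with your fingertips until it sits fully home in the inside corner of the black L-shaped stop, a long edge of the plate flush along the stop's long arm and a short edge against its short arm, then draw the hand clear. Only push it: do not lift, carry or tip it, and leave the bare cast, the tin and the steel tray where they are.

Things in the scene. Friction and masses are not known exactly. Their poses are not given: they have to be found in the camera images.
- plate: Blue plate 90 (its x) x 100 (y) x 16 mm thick, loose, flat on the bench, 0.17-0.35 kg; fixed on it a plaster cast (60 x 56 mm, centred) with a red wax rim, 50 mm high in all. Origin: centre of underside, z up. Push its edge with fingertips 4 to 14 mm above the bench. Starts within 0.4 rad of the stop's axes, clear of the stop, at negative x and y in the stop's frame.
- stop: Fixed black L, bars 16 mm wide, 14 mm high. Origin: inside corner at bench height, z up. Long arm: 340 mm along its -y, working face x = 0 facing -x (roughly to the robot). Short arm: 100 mm along its -x, working face y = 0 facing -y (roughly the robot's right). Fully home, the plate's origin is at x = -45, y = -50 mm in this frame, axes parallel.
- bare_cast: Bystander: loose cream-white plaster cast with teeth, no plate, about 60 x 56 mm and 34 mm high; origin at the middle of its underside. Leave it.
- wax_tin: Bystander: round aluminium tin, 56 mm across, 26 mm high, loose; origin at the centre of its underside. Leave it.
- bur_tray: Bystander: open steel tray with burs and discs, 100 mm (its x) by 70 mm (its y), 22 mm high, loose; origin at the centre of its underside. Leave it.
Things that resemble listed ones, but are neither listed nor needed, are in the scene too. Of the things that look like the plate, take the one that is farthest from the robot's base at the start.

How it is judged:
At the end, for the whole second after the job is handed in: The plate lies flat and at rest in the inside corner, its centre within 4 mm of fully home in both directions and square to the stop within 0.04 rad; the bare cast, tin and tray are within 15 mm of where they stood (x of plate in the frame of stop between -0.049 and -0.041 m and y of plate in the frame of stop between -0.054 and -0.046 m and angle between the x axis of plate and the x axis of stop, either way round below 0.04 rad and height (world z) of plate below 0.003 m and angle between plate's own z axis and vertical below 0.03 rad and linear speed of plate below 0.005 m/s and distance of each of bare_cast, wax_tin, bur_tray from where it was at the start of the episode below 0.015 m); the robot touches nothing.
It fails at once if the plate is lifted, carried or tipped (underside more than 10 mm up, or tilted more than 0.2 rad) (height (world z) of plate above 0.01 m or angle between plate's own z axis and vertical above 0.2 rad).
It fails at once if the bare cast, tin or tray is moved more than 15 mm (distance of any of bare_cast, wax_tin, bur_tray from where it was at the start of the episode above 0.015 m).
It also fails if it takes over 64 s, if anything falls off the work surface, if the arm or the gripper's body presses on something with over 40 N, if the wrist force passes 120 N, or if a joint passes its speed limit or range.

## Robot

A 7-joint arm with a two-finger parallel gripper is mounted at the origin on the work surface. World frame = base frame: x ahead of the robot, y to its left, z up, the work surface at z = 0. Lengths are in m, angles in rad, forces in N, time in s.
With the tool pointing down it reaches from about 0.4 to 0.85 m from the base axis. Payload 6.9 kg.
Tool frame: the origin (TCP) lies on the centre line of the jaws, within the pads' length; the fingertips stand 11 mm ahead of it and the grasp point (between the pads) lies 8 mm behind it (env.tip_extent is the distance from the TCP to the fingertips, in m); z points along the fingers, y is the line along which they close (so a half turn about z gives the same grasp; the last joint's range is limited). The gripper opens to 85 mm and grips with 20 to 120 N. Pads are 22 mm wide; open, the fingers measure 114 mm over their backs; the gripper's body (76 mm by 85 mm) begins 54 mm behind the grasp point. The pads swing forward as they close: fully open they stand 13 mm farther back than shut.
Start: joints at [-1.05, 0.507, -0.238, 1.5, 0.126, 1.149, -0.155], TCP at [0.252, 0.572, 0.221] pointing down, gripper open.
Joint ranges: [-3.08, 3.08], [-0.24, 2.05], [-1.43, 1.35], [0, 2.5], [-1.52, 4.66], [0.17, 1.96], [-2.89, 2.89]. Speed limits (rad/s): [2.39, 2.39, 3.14, 3.14, 3.14, 3.14, 3.14].

## Interface

Orientations are given as a unit quaternion [x, y, z, w].
In Python, from cell import env, vision gives the robot as it stands. The module is installed in compiled form; this text tells all that it offers.
- The arm moves only by the shell command python3 -m jog 'ROWS' [FORCE]. ROWS is JSON, a list of rows, each a list of 3 entries, a list of its own where there are three numbers: the shift along the tool's x, y, z normalised to -1 to 1, where 1 is 0.02 m, then the turn, a rotation vector about the tool's x, y, z normalised to -1 to 1, where 1 is 0.08 rad, then the gripper command: -1 is shut, 1 is fully open, values between are in proportion. In form: [[[tx, ty, tz], [rx, ry, rz], hand], ...]. A call has exactly 10 rows; each row shifts and turns the commanded pose from where the row before left it, along the tool's axes as they then stand; what a row does not reach is not made up. A row lasts 1/12 s, in which the tool goes at most 41.7 mm and 7.16 degrees, less where a joint would pass 70% of its speed; a pose out of reach is approached as far as the arm can. A call with a number of a shift or a turn outside -1 to 1 is refused whole. A call with a gripper value outside its range is refused whole. The fingers move at their own pace and stop on an object; FORCE is the grip in N (left out, the last holds). Time passes only in rows, so rows that do not move let the fingers close, or fill a call up. It gives the time, the measured TCP pose, the force, the opening and the grip force at its end, in the units of the state.
- env.sense(): the state, without advancing time (a new reading comes with each control period).
- vision.read_camera(name): name is "scene" or "top" or "wrist"; returns a dict with "pixels" (400x640x3 uint8, red, green, blue), "depth" (400x640 float32, m along the optical axis (not along the pixel's ray), 0 where there is no reading), "fx", "fy", "cx", "cy" (pixels), "dist" ([k1, k2, p1, p2, k3] as OpenCV has them; the pictures are not rectified), "R" (3x3) and "t" (3): a world point X has camera coordinates R X + t. Camera axes: x right, y down, z forward; pixel columns grow to the right and rows downward; lengths in m; the calibration is good to about 2 mm. A picture is of the moment at which its call begins.
- env.sign_off(): hands the job in; it is judged then, once.
The state is a dict: "clock": time; "joint_pos": joint angles; "qd": joint speeds; "joint_torque": joint torques, N m; "ee_pos": TCP position; "tool_rot": TCP orientation; "ft_force": force on the tool from outside, world axes, zero at the start; "torque": the same for the moment, N m; "grip_width": finger opening in m; "gripper_force": force on a finger pad.
Only numpy, scipy, OpenCV 4.12 (cv2) and the standard library are available. Lean on these libraries where they do the work, as an engineer would, in place of code of your own. Each camera call takes 0.05 s, during which the arm holds its last target. There are 200 camera calls.

## Working session

There is one attempt and no reset: what is moved stays moved. The work goes in short steps, Python scripts to look and compute and a shell command to move; the robot and the scene stay as the last step left them, time stands still between calls to the robot, and variables do not carry over. Pictures are saved under pics/ and viewed, at most 10 in all, crops included, and the job is handed in when it is done.

```bash
mkdir -p pics; python3 - <<'E'
from cell import env, vision
import cv2,numpy as np
for n in("top","scene"):
    c=vision.read_camera(n); cv2.imwrite(f"pics/{n}0.png",c["pixels"][:,:,::-1]); np.savez(f"{n}0.npz",**c)
    print(n,c["fx"],c["cx"],c["cy"],c["dist"],c["R"].round(3).tolist(),c["t"],-c["R"].T@c["t"])
s=env.sense(); print(s["ee_pos"],s["tool_rot"],s["grip_width"],s["clock"],env.tip_extent)
E
```

```text
top 499.4601218468908 320.57796313976036 195.98363633509595 [-0.02021685  0.          0.          0.          0.        ] [[-0.008, -1.0, -0.002], [-0.994, 0.008, -0.105], [0.105, 0.001, -0.995]] [-0.03779062  0.58868601  1.28385494] [ 0.45066606 -0.04374481  1.33837564]
scene 385.7074084133808 315.2396712675828 190.6843490086038 [-0.06418745  0.          0.          0.          0.        ] [[0.651, 0.759, 0.008], [0.467, -0.393, -0.792], [-0.598, 0.519, -0.61]] [-0.33414072 -0.24673864  1.30809055] [ 1.11556383 -0.52259377  0.60501565]
[0.25236237 0.57127577 0.22041288] [ 2.06427593e-01  9.78461547e-01 -7.93290767e-04 -1.41580901e-04] 0.08511520988590884 0.1 0.011
```

View pics/top0.png

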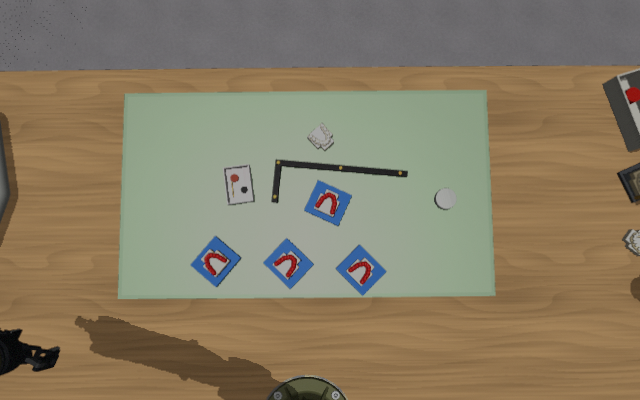

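View pics/scene0.png

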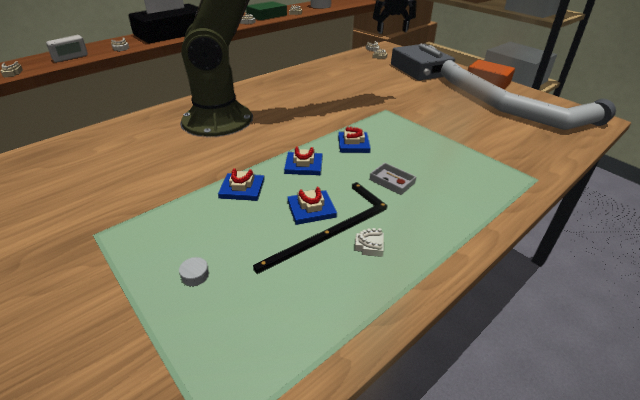

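The target is the plate at about (328,203) in the top view, just inside the L, whose inside corner is at about (280,167). The bare cast is at (320,137), the tin at (445,199) and the tray at (240,186). The three look-alikes are nearer the base, at rows 260-270.

```bash
cat > h.py <<'E'
import cv2,numpy as np
from cell import env,vision
def world(c,p,z):
    K=np.array([[c["fx"],0,c["cx"]],[0,c["fy"],c["cy"]],[0,0,1]])
    u=cv2.undistortPoints(np.asarray(p,float).reshape(-1,1,2),K,np.asarray(c["dist"])).reshape(-1,2)
    d=np.c_[u,np.ones(len(u))]@c["R"]; o=-c["R"].T@c["t"]
    return (o+d*((z-o[2])/d[:,2])[:,None])[:,:2]
def comps(m,amin):
    cs,_=cv2.findContours(m.astype(np.uint8),cv2.RETR_EXTERNAL,cv2.CHAIN_APPROX_NONE)
    return [k for k in cs if cv2.contourArea(k)>amin]
def rect(w):  # centre, angle(of an edge, mod 90), sizes
    (cx,cy),s,a=cv2.minAreaRect((w*1000).astype(np.float32))
    return np.array([cx,cy])/1000,s,np.deg2rad(a)
def plates(c):
    hsv=cv2.cvtColor(c["pixels"],cv2.COLOR_RGB2HSV); h,s,v=cv2.split(hsv)
    return [rect(world(c,k,.016)) for k in comps((h>100)&(h<125)&(s>150)&(v>70),300)]
E
python3 - <<'E'
from h import *
c=dict(np.load("top0.npz"))
for p in plates(c): print("plate",p[0].round(4),np.round(p[1],1),round(p[2],3),np.hypot(*p[0]).round(3))
v=c["pixels"].max(2); m=np.zeros(v.shape,bool); m[140:215,260:420]=v[140:215,260:420]<60
ys,xs=np.where(m); w=world(c,np.c_[xs,ys],.014)
# split arms: long arm = points with y below corner by >.03 ; short arm = x below
x,y=w.T
L=w[(y<y.max()-.04)]; S=w[(x<x.max()-.035)&(y>y.max()-.04)]
for n,P in(("long",L),("short",S)):
    r=rect(P); print(n,r[0].round(4),np.round(r[1],1),round(r[2],4)); 
    mean,ev=cv2.PCACompute(P.astype(np.float32),None)[:2]; print(mean,ev[0],np.arctan2(ev[0][1],ev[0][0]))
print(rect(w))
for nm,px,z in(("bare",(320,137),.034),("tin",(445,199),.026),("tray",(240,186),.022)): print(nm,world(c,[px],z))
cv2.imwrite("pics/crop.png",cv2.resize(c["pixels"][120:240,220:460,::-1],None,fx=3,fy=3,interpolation=cv2.INTER_CUBIC))
E
```

```text
plate [ 0.3948 -0.1462] [97.4 85.5] 0.775 0.421
plate [0.4141 0.044 ] [96.9 87.9] 0.809 0.416
plate [0.4204 0.235 ] [88.2 98.7] 0.871 0.482
plate [ 0.5721 -0.0614] [97.5 87.8] 1.132 0.575
long [ 0.6635 -0.1126] [321.4  15.8] 1.4742
[[ 0.66383594 -0.11045544]] [0.09730887 0.9952542 ] 1.4733332
short [0.6147 0.0766] [14.9 78.4] 1.4724
[[0.61789143 0.07596266]] [ 0.99606544 -0.08862072] -0.08873713
(array([ 0.61612891, -0.09276723]), (351.66796875, 114.00897979736328), np.float64(1.474047679133953))
bare [[ 0.7457821  -0.04248597]]
tin [[ 0.57806775 -0.37143876]]
tray [[0.61777573 0.17123238]]
```

View pics/crop.png

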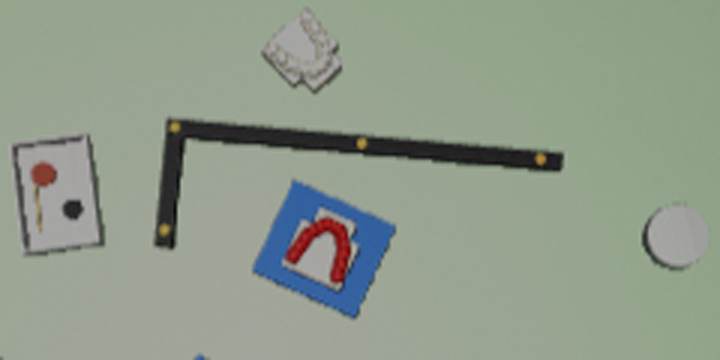

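The pixel sizes match the listed plate and bars, within about 2.5 mm. The stop's corner is at about (0.6726, 0.0627) with yaw -0.097. In the stop frame the plate is at (-88, -133) mm with yaw about -0.34.

Plan:
1. Push the -y edge with two fingertips, which will square the plate.
2. Push the -x edge.

I'll start by translating to the start point on the -y side.

```bash
R='[[-0.96,-0.9,0.17],[0,0,0],0.2]'; python3 -m jog '[[[-0.96,-0.9,0.17],[0,0,0],0.2],[[-0.96,-0.9,0.17],[0,0,0],0.2],[[-0.96,-0.9,0.17],[0,0,0],0.2],[[-0.96,-0.9,0.17],[0,0,0],0.2],[[-0.96,-0.9,0.17],[0,0,0],0.2],[[-0.96,-0.9,0.17],[0,0,0],0.2],[[-0.96,-0.9,0.17],[0,0,0],0.2],[[-0.96,-0.9,0.17],[0,0,0],0.2],[[-0.96,-0.9,0.17],[0,0,0],0.2],[[-0.96,-0.9,0.17],[0,0,0],0.2]]' 20
python3 -m jog '[[[-0.96,-0.9,0.17],[0,0,0],0.2],[[-0.96,-0.9,0.17],[0,0,0],0.2],[[-0.96,-0.9,0.17],[0,0,0],0.2],[[-0.96,-0.9,0.17],[0,0,0],0.2],[[-0.96,-0.9,0.17],[0,0,0],0.2],[[-0.96,-0.9,0.17],[0,0,0],0.2],[[-0.96,-0.9,0.17],[0,0,0],0.2],[[-0.96,-0.9,0.17],[0,0,0],0.2],[[-0.96,-0.9,0.17],[0,0,0],0.2],[[-0.96,-0.9,0.17],[0,0,0],0.2]]'
python3 -m jog '[[[-0.96,-0.9,0.17],[0,0,0],0.2],[[-0.96,-0.9,0.17],[0,0,0],0.2],[[-0.96,-0.9,0.17],[0,0,0],0.2],[[-0.96,-0.9,0.17],[0,0,0],0.2],[[-0.96,-0.9,0.17],[0,0,0],0.2],[[-0.96,-0.9,0.17],[0,0,0],0.2],[[-0.96,-0.9,0.17],[0,0,0],0.2],[[-0.96,-0.9,0.17],[0,0,0],0.2],[[-0.96,-0.9,0.17],[0,0,0],0.2],[[-0.96,-0.9,0.17],[0,0,0],0.2]]'
```

```text
clock: 0.93
ee_pos: [0.3555, 0.3281, 0.1868]
tool_rot: [0.206, 0.978, -0.0, -0.0]
ft_force: [1.5, 0.3, 0.0]
grip_width: 0.0513
gripper_force: 0.0
clock: 1.77
ee_pos: [0.4584, 0.086, 0.1529]
tool_rot: [0.206, 0.978, -0.0, -0.0]
ft_force: [0.1, 1.2, -0.6]
grip_width: 0.0511
gripper_force: 0.0
clock: 2.6
ee_pos: [0.5613, -0.1562, 0.1187]
tool_rot: [0.206, 0.978, 0.0, -0.0]
ft_force: [0.3, 0.7, 0.7]
grip_width: 0.0514
gripper_force: 0.0
```

```bash
python3 -m jog '[[[0,0,0],[0,0,1],0.2],[[0,0,0],[0,0,1],0.2],[[0,0,0],[0,0,1],0.2],[[0,0,0],[0,0,1],0.2],[[0,0,0],[0,0,1],0.2],[[0,0,0],[0,0,1],0.2],[[0,0,0],[0,0,1],0.2],[[0,0,0],[0,0,1],0.2],[[0,0,0],[0,0,1],0.2],[[0,0,0],[0,0,1],0.2]]'
python3 -m jog '[[[0,0,0.4],[0,0,0.7],0.2],[[0,0,0.4],[0,0,0.7],0.2],[[0,0,0.4],[0,0,0.7],0.2],[[0,0,0.4],[0,0,0.7],0.2],[[0,0,0.4],[0,0,0.7],0.2],[[0,0,0.4],[0,0,0.7],0.2],[[0,0,0.4],[0,0,0.7],0.2],[[0,0,0.4],[0,0,0.75],0.2],[[0,0,0],[0,0,0],0.2],[[0,0,0],[0,0,0],0.2]]'
python3 - <<'E'
from h import *
from scipy.spatial.transform import Rotation as R
for n in("scene","wrist"):
    c=vision.read_camera(n); np.savez(f"{n}1.npz",**c); cv2.imwrite(f"pics/{n}1.png",c["pixels"][:,:,::-1])
a=cv2.imread("pics/scene1.png"); b=cv2.imread("pics/wrist1.png")
cv2.imwrite("pics/both1.png",np.vstack([a[60:340],b])[:, :][:680] if 0 else cv2.resize(np.vstack([a[60:300],b]),None,fx=.9,fy=.9))
s=env.sense(); M=R.from_quat(s["tool_rot"]).as_matrix(); print(s["ee_pos"],s["joint_pos"].round(2) if hasattr(s["joint_pos"],'round') else s["joint_pos"]); print(M.round(3))
E
```

```text
clock: 3.43
ee_pos: [0.561, -0.1548, 0.1188]
tool_rot: [0.573, 0.82, -0.0, -0.0]
ft_force: [-0.2, -0.4, 1.0]
grip_width: 0.0515
gripper_force: 0.0
clock: 4.27
ee_pos: [0.5608, -0.1547, 0.0547]
tool_rot: [0.74, 0.673, -0.001, -0.001]
ft_force: [-0.2, 0.7, 0.5]
grip_width: 0.0514
gripper_force: 0.0
[ 0.5613984  -0.15495878  0.05547027] [ 0.07  0.63  0.25  1.82 -0.22  0.72  0.35]
[[ 0.095  0.995  0.   ]
 [ 0.995 -0.095 -0.   ]
 [-0.     0.    -1.   ]]
```

View pics/both1.png

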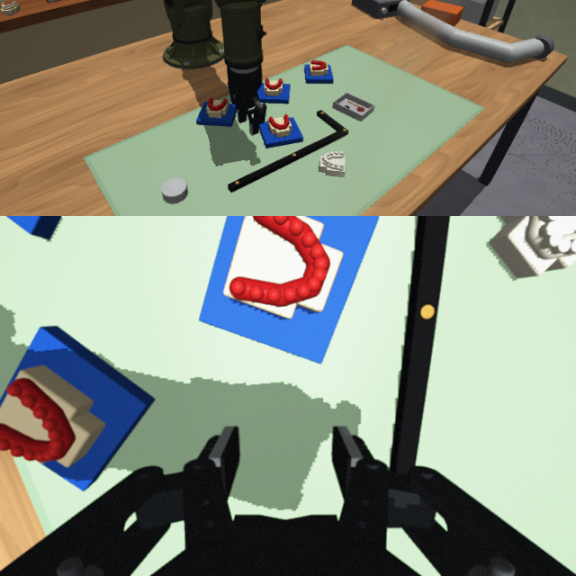

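The fingers are lined up on the plate's near (-y) edge, with both tips clear of the long arm at the right of the wrist view. I'll use wrist depth for the tip height and re-measure the plate and stop.

```bash
python3 - <<'E'
from h import *
c=dict(np.load("wrist1.npz")); d=c["depth"]; px=c["pixels"]
v,u=np.where((d>0)&(px.max(2)<110)); z=d[v,u]
K=np.array([[c["fx"],0,c["cx"]],[0,c["fy"],c["cy"]],[0,0,1]])
n=cv2.undistortPoints(np.c_[u,v].astype(float).reshape(-1,1,2),K,c["dist"]).reshape(-1,2)
P=(np.c_[n,np.ones(len(n))]*z[:,None]-c["t"])@c["R"]
s=env.sense(); q=P-s["ee_pos"]
k=(np.abs(q[:,0])<.06)&(np.abs(q[:,1])<.03)&(P[:,2]>.024)
q=q[k]
for lo,hi in((-.06,0),(0,.06)):
    g=q[(q[:,0]>lo)&(q[:,0]<hi)]; print(len(g),g.min(0).round(4),g.max(0).round(4),np.percentile(g[:,2],[0,.5,2,10]).round(4))
for p in plates(c): print("plate",p[0].round(4),np.round(p[1],1),round(p[2],3))
E
```

```text
24552 [-0.06   -0.0091  0.0122] [-0.      0.0225  0.1119] [0.0122 0.0197 0.0288 0.0608]
24309 [ 0.     -0.0176  0.0139] [0.06   0.0199 0.112 ] [0.0139 0.0205 0.0295 0.0612]
plate [ 0.3952 -0.1422] [106.4  89.7] 0.777
plate [ 0.5694 -0.0601] [98.6 88.6] 1.133
plate [ 0.4064 -0.0148] [10.  22.6] 1.435
```

```bash
python3 - <<'E'
from h import *
c=dict(np.load("wrist1.npz")); d=c["depth"]; px=c["pixels"]
for name,(u,v) in {"L":(262,237),"R":(380,237)}.items():
    for dv in range(-14,40,6):
        row=[]
        for du in(-16,-8,0,8,16):
            uu,vv=u+du,v+dv; K=np.array([[c["fx"],0,c["cx"]],[0,c["fy"],c["cy"]],[0,0,1]])
            n=cv2.undistortPoints(np.array([[[uu,vv]]],float),K,c["dist"])[0,0]
            P=(np.r_[n,1]*d[vv,uu]-c["t"])@c["R"]; row.append(f"{(P[2]-.0555)*1000:.0f}")
        print(name,dv,row)
E
python3 -m jog '[[[0,0,0.2],[0,0,0],0.2],[[0,0,0.2],[0,0,0],0.2],[[0,0,0.2],[0,0,0],0.2],[[0,0,0.2],[0,0,0],0.2],[[0,0,0.2],[0,0,0],0.2],[[0,0,0.2],[0,0,0],0.2],[[0,0,0.2],[0,0,0],0.2],[[0,0,0.1],[0,0,0],0.2],[[0,0,0.1],[0,0,0],0.2],[[0,0,0],[0,0,0],0.2]]'
```

```text
L -14 ['-55', '-55', '-55', '-55', '-55']
L -8 ['-54', '-55', '-55', '-54', '-55']
L -2 ['-55', '19', '20', '-55', '-55']
L 4 ['26', '26', '22', '-55', '-56']
L 10 ['31', '32', '23', '-55', '-55']
L 16 ['38', '37', '24', '-55', '-55']
L 22 ['43', '40', '24', '-55', '-54']
L 28 ['47', '41', '25', '-55', '-55']
L 34 ['50', '43', '26', '-55', '-55']
R -14 ['-54', '-55', '-55', '-55', '-54']
R -8 ['-55', '-55', '-55', '-55', '-55']
R -2 ['-55', '18', '19', '-55', '-55']
R 4 ['-55', '22', '26', '26', '-55']
R 10 ['-56', '22', '31', '32', '22']
R 16 ['-56', '22', '37', '37', '29']
R 22 ['-55', '24', '40', '43', '42']
R 28 ['-55', '25', '41', '47', '47']
R 34 ['-55', '26', '43', '51', '51']
clock: 5.2
ee_pos: [0.561, -0.1549, 0.0227]
tool_rot: [0.741, 0.672, -0.0, -0.0]
ft_force: [-1.0, 0.1, -0.7]
grip_width: 0.0512
gripper_force: 0.0
```

```bash
python3 -m jog '[[[0,0,0.05],[0,0,0],0.2],[[0,0,0.05],[0,0,0],0.2],[[0,0,0.05],[0,0,0],0.2],[[0,0,0.05],[0,0,0],0.2],[[0,0,0.05],[0,0,0],0.2],[[0,0,0.05],[0,0,0],0.2],[[0,0,0.05],[0,0,0],0.2],[[0,0,0.05],[0,0,0],0.2],[[0,0,0],[0,0,0],0.2],[[0,0,0],[0,0,0],0.2]]'
python3 - <<'E'
from h import *
c=vision.read_camera("scene"); o=vision.read_camera("wrist")
a=c["pixels"][150:270,200:360,::-1]; b=o["pixels"][180:420,200:440,::-1]
cv2.imwrite("pics/tip.png",np.hstack([cv2.resize(a,(533,400),interpolation=cv2.INTER_CUBIC),cv2.resize(b,(266,266))[:,:,:] if 0 else cv2.copyMakeBorder(cv2.resize(b,(266,244)),0,156,0,0,cv2.BORDER_CONSTANT)]))
E
```

```text
clock: 6.03
ee_pos: [0.5612, -0.1549, 0.0151]
tool_rot: [0.741, 0.672, -0.0, -0.0]
ft_force: [0.4, 0.7, -1.2]
grip_width: 0.0516
gripper_force: 0.0
```

View pics/tip.png

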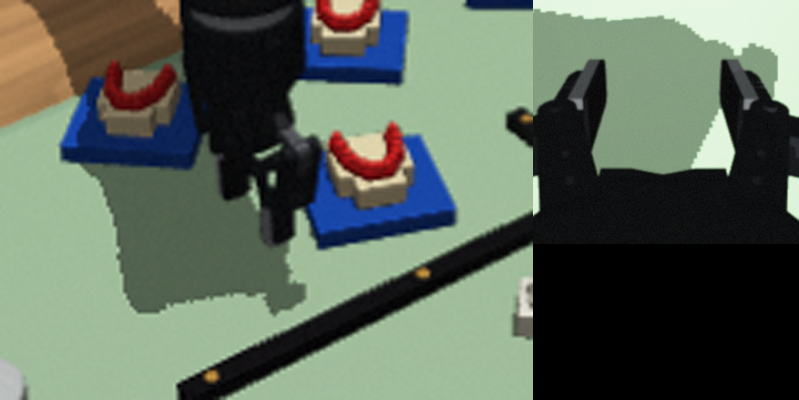

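```bash
python3 - <<'E'
from h import *
c=vision.read_camera("scene")
for px in((279,222),(282,223),(285,222)):
    for z in(0,.005,.01,.015,.02,.03): print(px,z,world(c,[px],z).round(4), (world(c,[px],z)-[.5612,-.1549]).round(4))
print(world(c,[(295.5,224)],0.0))
E
```

```text
(279, 222) 0 [[ 0.5584 -0.1498]] [[-0.0028  0.0051]]
(279, 222) 0.005 [[ 0.563  -0.1528]] [[0.0018 0.0021]]
(279, 222) 0.01 [[ 0.5676 -0.1559]] [[ 0.0064 -0.001 ]]
(279, 222) 0.015 [[ 0.5722 -0.159 ]] [[ 0.011  -0.0041]]
(279, 222) 0.02 [[ 0.5768 -0.1621]] [[ 0.0156 -0.0072]]
(279, 222) 0.03 [[ 0.5861 -0.1682]] [[ 0.0249 -0.0133]]
(282, 223) 0 [[ 0.5657 -0.1465]] [[0.0045 0.0084]]
(282, 223) 0.005 [[ 0.5702 -0.1496]] [[0.009  0.0053]]
(282, 223) 0.01 [[ 0.5748 -0.1527]] [[0.0136 0.0022]]
(282, 223) 0.015 [[ 0.5793 -0.1558]] [[ 0.0181 -0.0009]]
(282, 223) 0.02 [[ 0.5839 -0.1589]] [[ 0.0227 -0.004 ]]
(282, 223) 0.03 [[ 0.5929 -0.1651]] [[ 0.0317 -0.0102]]
(285, 222) 0 [[ 0.5674 -0.1391]] [[0.0062 0.0158]]
(285, 222) 0.005 [[ 0.5719 -0.1423]] [[0.0107 0.0126]]
(285, 222) 0.01 [[ 0.5765 -0.1454]] [[0.0153 0.0095]]
(285, 222) 0.015 [[ 0.581  -0.1486]] [[0.0198 0.0063]]
(285, 222) 0.02 [[ 0.5855 -0.1518]] [[0.0243 0.0031]]
(285, 222) 0.03 [[ 0.5946 -0.1581]] [[ 0.0334 -0.0032]]
[[ 0.588515   -0.12465628]]
```

Both views put the tips about 12 mm above the TCP at this opening, so they are still high. I'll keep descending gently and watch the force.

```bash
python3 -m jog '[[[0,0,0.05],[0,0,0],0.2],[[0,0,0.05],[0,0,0],0.2],[[0,0,0.05],[0,0,0],0.2],[[0,0,0.05],[0,0,0],0.2],[[0,0,0.05],[0,0,0],0.2],[[0,0,0.05],[0,0,0],0.2],[[0,0,0.05],[0,0,0],0.2],[[0,0,0],[0,0,0],0.2],[[0,0,0],[0,0,0],0.2],[[0,0,0],[0,0,0],0.2]]'
python3 - <<'E'
from h import *
c=vision.read_camera("wrist"); d=c["depth"]; px=c["pixels"]
v,u=np.where(d>0); z=d[v,u]
K=np.array([[c["fx"],0,c["cx"]],[0,c["fy"],c["cy"]],[0,0,1]])
n=cv2.undistortPoints(np.c_[u,v].astype(float).reshape(-1,1,2),K,c["dist"]).reshape(-1,2)
P=(np.c_[n,np.ones(len(n))]*z[:,None]-c["t"])@c["R"]
s=env.sense(); q=P-s["ee_pos"]; print(s["ee_pos"],s["ft_force"])
for lo,hi in((-.05,-.02),(.02,.05)):
    k=(q[:,0]>lo)&(q[:,0]<hi)&(np.abs(q[:,1])<.03)&(P[:,2]>.004); g=P[k]
    o=np.argsort(g[:,2])[:400:60]; print(g[o].round(4).tolist())
    print(np.histogram(g[:,2],np.arange(.004,.05,.003)))
E
```

```text
clock: 7.02
ee_pos: [0.5613, -0.1549, 0.0082]
tool_rot: [0.741, 0.672, -0.0, 0.0]
ft_force: [0.4, -1.4, -0.2]
grip_width: 0.0517
gripper_force: 0.0
[ 0.561282   -0.15494827  0.00822781] [-0.45121787  1.10895864  0.18665558]
[[0.5354, -0.1528, 0.0211], [0.5338, -0.142, 0.0256], [0.5347, -0.1421, 0.028], [0.5266, -0.1446, 0.0296], [0.5358, -0.1483, 0.0312], [0.5306, -0.1416, 0.0327], [0.5355, -0.1414, 0.0341]]
(array([  0,   0,   0,   0,   0,   2,  49,  71, 111, 123, 126, 143, 148,
       167, 168]), array([0.004, 0.007, 0.01 , 0.013, 0.016, 0.019, 0.022, 0.025, 0.028,
       0.031, 0.034, 0.037, 0.04 , 0.043, 0.046, 0.049]))
[[0.5861, -0.1606, 0.0209], [0.5867, -0.1513, 0.0257], [0.5876, -0.1469, 0.0276], [0.5928, -0.1476, 0.0296], [0.5912, -0.1468, 0.031], [0.5931, -0.1477, 0.0327], [0.5901, -0.1472, 0.0341]]
(array([  0,   0,   0,   0,   0,   3,  47,  75, 116, 114, 132, 146, 139,
       178, 167]), array([0.004, 0.007, 0.01 , 0.013, 0.016, 0.019, 0.022, 0.025, 0.028,
       0.031, 0.034, 0.037, 0.04 , 0.043, 0.046, 0.049]))
```

```bash
python3 -m jog '[[[0,0,0.06],[0,0,0],0.2],[[0,0,0.06],[0,0,0],0.2],[[0,0,0.06],[0,0,0],0.2],[[0,0,0.06],[0,0,0],0.2],[[0,0,0.06],[0,0,0],0.2],[[0,0,0.06],[0,0,0],0.2],[[0,0,0.06],[0,0,0],0.2],[[0,0,0.06],[0,0,0],0.2],[[0,0,0.06],[0,0,0],0.2],[[0,0,0],[0,0,0],0.2]]'
python3 - <<'E'
from h import *
c=vision.read_camera("scene"); print(env.sense()["ft_force"])
cv2.imwrite("pics/tip2.png",cv2.resize(c["pixels"][180:250,240:350,::-1],None,fx=5,fy=5,interpolation=cv2.INTER_CUBIC))
E
```

```text
clock: 7.9
ee_pos: [0.5611, -0.1549, -0.0029]
tool_rot: [0.741, 0.672, -0.0, -0.0]
ft_force: [0.3, 0.3, -0.3]
grip_width: 0.0512
gripper_force: 0.0
[-0.55047747  0.12347457 -0.02610674]
```

View pics/tip2.png

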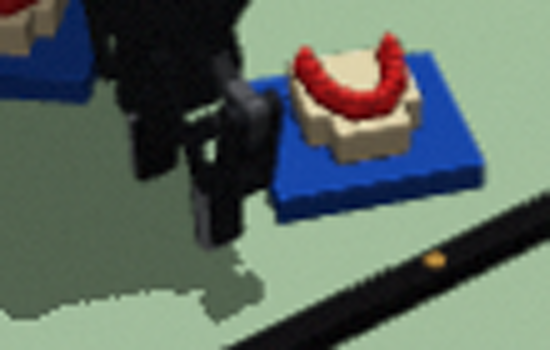

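The tips are now about 9 mm up and beside the plate. I'll push along +tool x, which is the stop's +y.

```bash
python3 -m jog '[[[0.25,0,0.05],[0,0,0],0.2],[[0.25,0,0.05],[0,0,0],0.2],[[0.25,0,0],[0,0,0],0.2],[[0.25,0,0],[0,0,0],0.2],[[0.25,0,0],[0,0,0],0.2],[[0.25,0,0],[0,0,0],0.2],[[0.25,0,0],[0,0,0],0.2],[[0.25,0,0],[0,0,0],0.2],[[0.25,0,0],[0,0,0],0.2],[[0.25,0,0],[0,0,0],0.2]]'
cat > m.py <<'E'
from h import *
C=np.array([.6726,.0627]); ex=np.array([.9953,-.0968]); ey=np.array([.0968,.9953])
c=vision.read_camera("top"); s=env.sense()
f=lambda p:(np.array([(p-C)@ex,(p-C)@ey])*1000).round(1)
for p in plates(c):
    if p[0][0]>.5: print("plate",f(p[0]),np.round(p[1],1),"rel",round((p[2]+.097+.7854)%1.5708-.7854,3))
print("tool",f(s["ee_pos"][:2]),s["ee_pos"][2],s["ft_force"])
cv2.imwrite("pics/last.png",cv2.resize(c["pixels"][120:240,220:460,::-1],None,fx=3,fy=3,interpolation=cv2.INTER_CUBIC))
E
python3 m.py
```

```text
clock: 8.78
ee_pos: [0.566, -0.1048, -0.0046]
tool_rot: [0.741, 0.672, -0.0, 0.0]
ft_force: [0.1, -1.0, 0.2]
grip_width: 0.0513
gripper_force: 0.7
tool [ -89.8 -175.6] -0.004662225806365168 [ 0.37606651 -0.15039876  0.8996832 ]
```

```bash
python3 -m jog '[[[0.25,0,0],[0,0,0],0.2],[[0.25,0,0],[0,0,0],0.2],[[0.25,0,0],[0,0,0],0.2],[[0.25,0,0],[0,0,0],0.2],[[0.25,0,0],[0,0,0],0.2],[[0.25,0,0],[0,0,0],0.2],[[0.25,0,0],[0,0,0],0.2],[[0.25,0,0],[0,0,0],0.2],[[0.25,0,0],[0,0,0],0.2],[[0.2,0,0],[0,0,0],0.2]]'
python3 m.py; python3 - <<'E'
from h import *
a=vision.read_camera("scene")["pixels"][150:260,240:440,::-1]; b=vision.read_camera("wrist")["pixels"][:,:,::-1]
cv2.imwrite("pics/p2.png",np.vstack([cv2.resize(a,(480,264)),cv2.resize(b,(480,300))]))
E
```

```text
clock: 9.67
ee_pos: [0.5709, -0.0556, -0.0047]
tool_rot: [0.74, 0.672, 0.0, -0.0]
ft_force: [0.0, -1.2, -0.2]
grip_width: 0.0515
gripper_force: 0.6
tool [ -89.8 -126.6] -0.004687087711753104 [-0.43910296 -0.05123964  1.51680559]
```

View pics/p2.png

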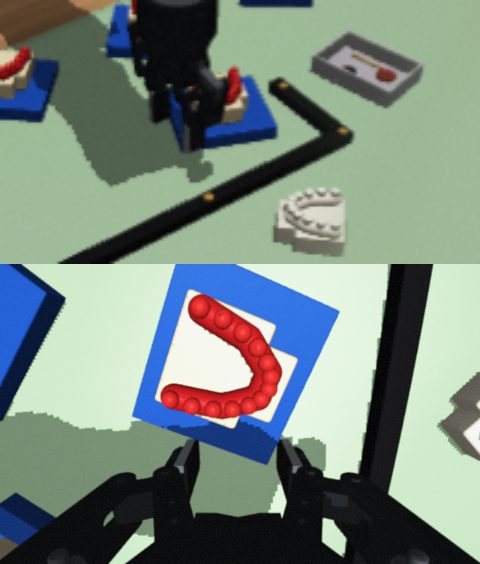

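The plate's low corner (270,465) has slipped between the fingertips, so it isn't being squared. I'll measure where the plate is now from the wrist view.

```bash
cat > w.py <<'E'
from h import *
C=np.array([.6726,.0627]); ex=np.array([.9953,-.0968]); ey=np.array([.0968,.9953])
c=vision.read_camera("wrist"); s=env.sense()
f=lambda p:(np.array([(p-C)@ex,(p-C)@ey])*1000).round(1)
hsv=cv2.cvtColor(c["pixels"],cv2.COLOR_RGB2HSV); h,q,v=cv2.split(hsv)
for k in comps((h>100)&(h<125)&(q>130)&(v>70),3000):
    p=rect(world(c,k,.016))
    if p[0][0]>.5: print("plate",f(p[0]),np.round(p[1],1),"rel",round((p[2]+.097+.7854)%1.5708-.7854,3), f(cv2.boxPoints(((p[0]*1000).tolist(),p[1],np.rad2deg(p[2])))[0]/1000), [f(b/1000).tolist() for b in cv2.boxPoints(((p[0]*1000).tolist(),p[1],np.rad2deg(p[2])))])
d=c["depth"]; m=(c["pixels"].max(2)<60)
print("tool",f(s["ee_pos"][:2]),s["ee_pos"][2],s["ft_force"])
# stop long-face check from dark pixels right of the plate at z=.014
vv,uu=np.where(m); w=world(c,np.c_[uu,vv],.014); r=np.c_[(w-C)@ex,(w-C)@ey]
k=(abs(r[:,0]-.006)<.02)&(r[:,1]>-.12)&(r[:,1]<-.01); 
if k.sum()>50:
    for lo in(-.11,-.08,-.05):
        j=k&(r[:,1]>lo)&(r[:,1]<lo+.02)
        if j.sum()>10: print("bar x",lo,np.percentile(r[j,0],[2,98]).round(4))
E
python3 w.py
```

```text
plate [-94.8 -70.8] [99.  89.3] rel -0.375 [-154.4 -100.6] [[-154.4, -100.6], [-71.4, -133.2], [-35.1, -41.1], [-118.2, -8.4]]
tool [ -89.8 -128.1] -0.004627093228019585 [-0.21958007  0.18030586 -0.13611467]
bar x -0.11 [-0.0092  0.0123]
bar x -0.08 [-0.0092  0.0124]
bar x -0.05 [-0.0092  0.0125]
```

Next I'll back off, lift, move to the plate's -x side, turn the hand 90° and set the opening to about 42 mm. Pushing +x near the low -x corner both rotates the plate the right way and moves it toward the long arm.

```bash
python3 -m jog '[[[-0.25,0,0],[0,0,0],0.2],[[-0.25,0,0],[0,0,0],0.2],[[-0.25,0,0],[0,0,0],0.2],[[0,0,-0.5],[0,0,0],0.2],[[0,0,-0.5],[0,0,0],0.2],[[0,0,-0.5],[0,0,0],0.2],[[0,0,-0.5],[0,0,0],0.2],[[0,0,-0.5],[0,0,0],0.2],[[0,0,-0.5],[0,0,0],0.2],[[0,0,-0.5],[0,0,0],0.2]]'
python3 -m jog '[[[0.33,-0.41,0],[0,0,0],0],[[0.33,-0.41,0],[0,0,0],0],[[0.33,-0.41,0],[0,0,0],0],[[0.33,-0.41,0],[0,0,0],0],[[0.33,-0.41,0],[0,0,0],0],[[0.33,-0.41,0],[0,0,0],0],[[0.33,-0.41,0],[0,0,0],0],[[0.33,-0.41,0],[0,0,0],0],[[0.33,-0.41,0],[0,0,0],0],[[0.33,-0.41,0],[0,0,0],0]]'
python3 -m jog '[[[0,0,0],[0,0,0.98],0],[[0,0,0],[0,0,0.98],0],[[0,0,0],[0,0,0.98],0],[[0,0,0],[0,0,0.98],0],[[0,0,0],[0,0,0.98],0],[[0,0,0],[0,0,0.98],0],[[0,0,0],[0,0,0.98],0],[[0,0,0],[0,0,0.98],0],[[0,0,0],[0,0,0.98],0],[[0,0,0],[0,0,0.98],0]]'
python3 -m jog '[[[0,0,0],[0,0,0.98],0],[[0,0,0],[0,0,0.98],0],[[0,0,0],[0,0,0.98],0],[[0,0,0],[0,0,0.98],0],[[0,0,0],[0,0,0.98],0],[[0,0,0],[0,0,0.98],0],[[0,0,0],[0,0,0.98],0],[[0,0,0],[0,0,0.98],0],[[0,0,0],[0,0,0.98],0],[[0,0,0],[0,0,0],0]]'
cat > tip.py <<'E'
from h import *
c=vision.read_camera("wrist"); d=c["depth"]; s=env.sense()
v,u=np.where(d>0); K=np.array([[c["fx"],0,c["cx"]],[0,c["fy"],c["cy"]],[0,0,1]])
n=cv2.undistortPoints(np.c_[u,v].astype(float).reshape(-1,1,2),K,c["dist"]).reshape(-1,2)
P=(np.c_[n,np.ones(len(n))]*d[v,u][:,None]-c["t"])@c["R"]
from scipy.spatial.transform import Rotation as R
M=R.from_quat(s["tool_rot"]).as_matrix(); q=(P-s["ee_pos"])@M
print("toolx yaw",np.arctan2(M[1,0],M[0,0]),"tool",s["ee_pos"])
k=(np.abs(q[:,0])<.02)&(np.abs(q[:,1])<.045)&(q[:,2]<.02)&(P[:,2]>.055 if s["ee_pos"][2]>.05 else P[:,2]>.018)
g=q[k]; g=g[np.argsort(-g[:,2])]; print((g[:300:40]*1000).round(1).tolist())
cv2.imwrite("pics/wl.png",c["pixels"][:,:,::-1])
E
python3 tip.py; python3 w.py; python3 m.py
```

```text
clock: 10.7
ee_pos: [0.5695, -0.0711, 0.0668]
tool_rot: [0.74, 0.672, 0.0, 0.0]
ft_force: [-0.2, -0.2, 0.1]
grip_width: 0.0511
gripper_force: 0.0
clock: 11.53
ee_pos: [0.4934, 0.003, 0.0654]
tool_rot: [0.741, 0.672, 0.0, 0.0]
ft_force: [-0.3, -0.3, 0.1]
grip_width: 0.0425
gripper_force: 0.0
clock: 12.37
ee_pos: [0.4939, 0.0027, 0.0654]
tool_rot: [0.942, 0.336, 0.0, 0.0]
ft_force: [0.9, -0.1, 0.3]
grip_width: 0.0428
gripper_force: 0.0
clock: 13.2
ee_pos: [0.4938, 0.0028, 0.0652]
tool_rot: [1.0, -0.01, -0.0, 0.0]
ft_force: [-0.5, 0.2, 0.4]
grip_width: 0.0429
gripper_force: 0.0
toolx yaw -0.014389429527827617 tool [0.49383702 0.00270672 0.06525466]
[[-2.0, 21.4, -11.2], [2.6, 21.4, -13.9], [3.6, -20.8, -15.4], [-1.9, 21.2, -16.7], [-4.6, -20.9, -17.4], [10.4, 23.9, -18.3], [-7.6, -20.9, -18.9], [-0.9, 21.3, -19.8]]
plate [-95.1 -70.7] [98.8 88.9] rel -0.376 [-154.6 -100.3] [[-154.6, -100.3], [-71.9, -133.0], [-35.6, -41.1], [-118.3, -8.4]]
tool [-172.1  -77. ] 0.06530657680365289 [ 0.62223792 -0.30144957 -0.14988947]
tool [-172.   -77.1] 0.06535495843585673 [-0.34178361 -0.38006028 -0.89847589]
```

```bash
python3 -m jog '[[[0,0,0],[0,0,0.52],0],[[0,0,0.4],[0,0,0.52],0],[[0,0,0.4],[0,0,0],0],[[0,0,0.4],[0,0,0],0],[[0,0,0.4],[0,0,0],0],[[0,0,0.4],[0,0,0],0],[[0,0,0.4],[0,0,0],0],[[0,0,0.4],[0,0,0],0],[[0,0,0.4],[0,0,0],0],[[0,0,0.2],[0,0,0],0]]'
python3 tip.py; python3 w.py
```

```text
clock: 14.18
ee_pos: [0.4938, 0.0023, -0.0038]
tool_rot: [0.999, -0.049, -0.001, 0.0]
ft_force: [-1.2, 0.0, 0.5]
grip_width: 0.0425
gripper_force: 0.0
toolx yaw -0.09909225447767665 tool [ 0.49359004  0.00226416 -0.00403195]
[[-10.7, 21.5, -22.0], [-2.4, -21.0, -22.5], [10.8, -25.9, -23.1], [7.5, 21.5, -23.7], [10.7, -22.5, -24.2], [10.5, -25.6, -24.7], [10.7, -25.9, -25.2], [6.4, 34.9, -25.7]]
plate [-95.1 -70.8] [98.9 89.2] rel -0.375 [-154.7 -100.4] [[-154.7, -100.4], [-71.7, -133.1], [-35.5, -41.2], [-118.5, -8.5]]
tool [-172.2  -77.5] -0.003372276223976515 [-0.33357754 -0.35904604  0.75068824]
```

View pics/wl.png

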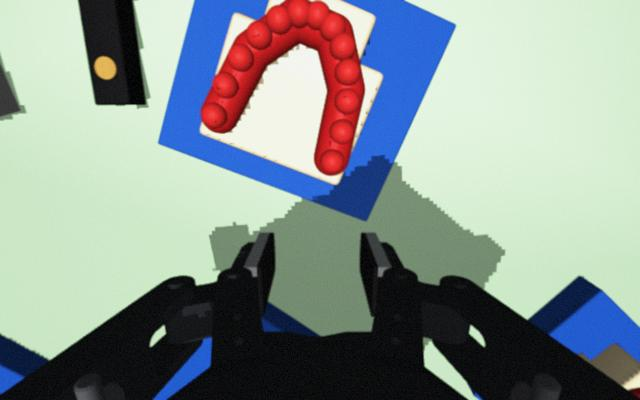

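The low corner (367,220) sits at the inner edge of the right fingertip. I'll shift 7 mm toward +y so it lands mid-finger, then push +x.

```bash
python3 -m jog '[[[0,-0.35,0],[0,0,0],0],[[0.25,0,0],[0,0,0],0],[[0.25,0,0],[0,0,0],0],[[0.25,0,0],[0,0,0],0],[[0.25,0,0],[0,0,0],0],[[0.25,0,0],[0,0,0],0],[[0.25,0,0],[0,0,0],0],[[0.25,0,0],[0,0,0],0],[[0.25,0,0],[0,0,0],0],[[0,0,0],[0,0,0],0]]'
python3 w.py
```

```text
clock: 15.12
ee_pos: [0.5361, 0.0051, -0.0026]
tool_rot: [0.999, -0.049, 0.001, 0.0]
ft_force: [0.9, 0.2, -0.8]
grip_width: 0.0424
gripper_force: 0.0
plate [-69.1 -62.5] [98.8 89.1] rel -0.146 [-120.4 -104.9] [[-120.4, -104.9], [-32.2, -117.9], [-17.9, -20.2], [-106.1, -7.2]]
tool [-130.9  -70.6] -0.0026276190695662567 [0.85317837 0.29670836 0.25263954]
```

```bash
python3 -m jog '[[[0.15,0,0],[0,0,0],0],[[0.15,0,0],[0,0,0],0],[[0.15,0,0],[0,0,0],0],[[0.15,0,0],[0,0,0],0],[[0.15,0,0],[0,0,0],0],[[0.15,0,0],[0,0,0],0],[[0.15,0,0],[0,0,0],0],[[0.15,0,0],[0,0,0],0],[[0.1,0,0],[0,0,0],0],[[0.1,0,0],[0,0,0],0]]'
python3 w.py
```

```text
clock: 16.0
ee_pos: [0.5627, 0.0026, -0.0026]
tool_rot: [0.999, -0.049, -0.0, -0.0]
ft_force: [-1.7, 0.4, 0.5]
grip_width: 0.0426
gripper_force: 0.6
plate [-47.7 -55.8] [99.6 89.2] rel -0.001 [ -92.4 -105.5] [[-92.4, -105.5], [-3.2, -105.6], [-3.1, -6.1], [-92.3, -5.9]]
tool [-103.1  -70.5] -0.00260197572361804 [ 0.51574745 -0.5934838  -0.45774027]
bar x -0.11 [-0.0034  0.006 ]
bar x -0.08 [-0.0024  0.0059]
bar x -0.05 [-0.0025  0.0062]
```

Square already. I'll push gently until it contacts the long arm.

```bash
python3 -m jog '[[[0.03,0,0],[0,0,0],0],[[0.03,0,0],[0,0,0],0],[[0.03,0,0],[0,0,0],0],[[0.03,0,0],[0,0,0],0],[[0.03,0,0],[0,0,0],0],[[0,0,0],[0,0,0],0],[[0,0,0],[0,0,0],0],[[0,0,0],[0,0,0],0],[[0,0,0],[0,0,0],0],[[0,0,0],[0,0,0],0]]'
python3 w.py
```

```text
clock: 16.88
ee_pos: [0.5638, 0.0024, -0.0028]
tool_rot: [0.999, -0.05, -0.001, -0.0]
ft_force: [-5.7, 0.2, 3.9]
grip_width: 0.0428
gripper_force: 3.0
plate [-46.8 -55.8] [99.7 89.6] rel -0.001 [ -91.6 -105.6] [[-91.6, -105.6], [-2.0, -105.7], [-1.9, -6.0], [-91.5, -5.9]]
tool [-102.4  -70.5] -0.002771124258513346 [-6.20722803  1.08521873  3.06509581]
bar x -0.11 [-0.0034  0.0071]
bar x -0.08 [-0.0012  0.0071]
bar x -0.05 [-0.0014  0.0073]
```

Contact: 6 N, plate flush along the long arm. Now I'll go round to the -y edge for the last ~6 mm.

```bash
python3 -m jog '[[[-0.3,0,0],[0,0,0],0],[[-0.3,0,0],[0,0,0],0],[[-0.2,0,0],[0,0,0],0],[[0,0,-0.5],[0,0,0],0],[[0,0,-0.5],[0,0,0],0],[[0,0,-0.5],[0,0,0],0],[[0,0,-0.5],[0,0,0],0],[[0,0,-0.5],[0,0,0],0],[[0,0,-0.5],[0,0,0],0],[[0,0,-0.5],[0,0,0],0]]'
python3 -m jog '[[[0.34,0.3,0],[0,0,0],0],[[0.34,0.3,0],[0,0,0],0],[[0.34,0.3,0],[0,0,0],0],[[0.34,0.3,0],[0,0,0],0],[[0.34,0.3,0],[0,0,0],0],[[0.34,0.3,0],[0,0,0],0],[[0.34,0.3,0],[0,0,0],0],[[0.34,0.3,0],[0,0,0],0],[[0.34,0.3,0],[0,0,0],0],[[0.34,0.3,0],[0,0,0],0]]'
python3 -m jog '[[[0,0,0],[0,0,-0.98],0],[[0,0,0],[0,0,-0.98],0],[[0,0,0],[0,0,-0.98],0],[[0,0,0],[0,0,-0.98],0],[[0,0,0],[0,0,-0.98],0],[[0,0,0],[0,0,-0.98],0],[[0,0,0],[0,0,-0.98],0],[[0,0,0],[0,0,-0.98],0],[[0,0,0],[0,0,-0.98],0],[[0,0,0],[0,0,-0.98],0]]'
python3 -m jog '[[[0,0,0],[0,0,-0.98],0],[[0,0,0],[0,0,-0.98],0],[[0,0,0],[0,0,-0.98],0],[[0,0,0],[0,0,-0.98],0],[[0,0,0],[0,0,-0.98],0],[[0,0,0],[0,0,-0.98],0],[[0,0,0],[0,0,-0.98],0],[[0,0,0],[0,0,-0.98],0],[[0,0,0],[0,0,-0.98],0],[[0,0,0],[0,0,-0.98],0]]'
python3 tip.py; python3 w.py
```

```text
clock: 17.77
ee_pos: [0.5498, 0.0038, 0.0687]
tool_rot: [0.999, -0.049, 0.0, -0.0]
ft_force: [0.6, 0.3, 0.1]
grip_width: 0.0429
gripper_force: 0.0
clock: 18.6
ee_pos: [0.6119, -0.0633, 0.0673]
tool_rot: [0.999, -0.05, -0.0, 0.0]
ft_force: [-0.1, -0.5, 0.7]
grip_width: 0.0426
gripper_force: 0.0
clock: 19.43
ee_pos: [0.6117, -0.063, 0.0674]
tool_rot: [0.941, 0.338, 0.0, 0.0]
ft_force: [-0.2, -0.3, -1.2]
grip_width: 0.0424
gripper_force: 0.0
clock: 20.27
ee_pos: [0.6116, -0.0631, 0.0674]
tool_rot: [0.741, 0.671, -0.0, 0.0]
ft_force: [-0.7, -0.6, 0.1]
grip_width: 0.0431
gripper_force: 0.0
toolx yaw 1.4775534724927717 tool [ 0.61162591 -0.06330392  0.067502  ]
[[-0.5, -21.7, -10.8], [-5.2, -21.6, -13.6], [1.5, 20.7, -15.3], [9.7, -21.5, -16.6], [10.3, 22.9, -17.4], [2.0, -21.6, -18.2], [10.4, 26.0, -18.9], [10.7, 22.1, -19.5]]
plate [-46.4 -55.7] [100.2  89.6] rel -0.003 [ -91.4 -105.7] [[-91.4, -105.7], [-1.8, -105.9], [-1.5, -5.8], [-91.1, -5.5]]
tool [ -48.5 -131.2] 0.06748008981609643 [ 0.11052268 -0.42797516 -0.32608162]
bar x -0.11 [-0.0022  0.0126]
bar x -0.08 [-0.0008  0.0127]
bar x -0.05 [-0.0008  0.0127]
```

```bash
python3 -m jog '[[[0,0,0.4],[0,0,0],0],[[0,0,0.4],[0,0,0],0],[[0,0,0.4],[0,0,0],0],[[0,0,0.4],[0,0,0],0],[[0,0,0.4],[0,0,0],0],[[0,0,0.4],[0,0,0],0],[[0,0,0.4],[0,0,0],0],[[0,0,0.4],[0,0,0],0],[[0,0,0.3],[0,0,0],0],[[0,0,0],[0,0,0],0]]'
python3 -m jog '[[[0.15,0,0],[0,0,0],0],[[0.15,0,0],[0,0,0],0],[[0.15,0,0],[0,0,0],0],[[0.1,0,0],[0,0,0],0],[[0.1,0,0],[0,0,0],0],[[0.06,0,0],[0,0,0],0],[[0.06,0,0],[0,0,0],0],[[0.06,0,0],[0,0,0],0],[[0.06,0,0],[0,0,0],0],[[0,0,0],[0,0,0],0]]'
python3 w.py
```

```text
clock: 21.2
ee_pos: [0.6105, -0.0624, -0.0042]
tool_rot: [0.742, 0.67, -0.001, -0.001]
ft_force: [-1.0, 0.5, 0.2]
grip_width: 0.0429
gripper_force: 0.0
clock: 22.03
ee_pos: [0.6131, -0.0449, -0.0026]
tool_rot: [0.742, 0.67, -0.0, 0.0]
ft_force: [-0.7, -2.1, 0.6]
grip_width: 0.0427
gripper_force: 0.7
plate [-46.9 -52.5] [98.1 89.5] rel -0.006 [ -91.9 -101.3] [[-91.9, -101.3], [-2.5, -101.8], [-1.9, -3.7], [-91.4, -3.2]]
tool [ -48.8 -112.8] -0.0026135510082174497 [-0.64518134 -1.66306279  1.11915982]
bar x -0.11 [-0.005   0.0125]
bar x -0.08 [-0.0013  0.0126]
bar x -0.05 [-0.0011  0.0128]
```

Sliding. A little further, until contact with the short arm.

```bash
python3 -m jog '[[[0.04,0,0],[0,0,0],0],[[0.04,0,0],[0,0,0],0],[[0.04,0,0],[0,0,0],0],[[0.04,0,0],[0,0,0],0],[[0,0,0],[0,0,0],0],[[0,0,0],[0,0,0],0],[[0,0,0],[0,0,0],0],[[0,0,0],[0,0,0],0],[[0,0,0],[0,0,0],0],[[0,0,0],[0,0,0],0]]'
python3 w.py
```

```text
clock: 22.92
ee_pos: [0.6135, -0.0415, -0.0027]
tool_rot: [0.742, 0.67, 0.0, -0.0]
ft_force: [0.1, 0.3, 0.3]
grip_width: 0.0429
gripper_force: 0.0
plate [-47.1 -49.1] [98.1 89.8] rel -0.005 [-92.2 -97.9] [[-92.2, -97.9], [-2.4, -98.4], [-1.9, -0.3], [-91.7, 0.1]]
tool [ -48.7 -109.4] -0.0026437034541285064 [-0.69579312 -0.23119537  0.61886149]
bar x -0.11 [-0.012   0.0125]
bar x -0.08 [-0.0012  0.0127]
bar x -0.05 [-0.0011  0.0128]
```

```bash
python3 -m jog '[[[0.04,0,0],[0,0,0],0],[[0.04,0,0],[0,0,0],0],[[0.03,0,0],[0,0,0],0],[[0.03,0,0],[0,0,0],0],[[0,0,0],[0,0,0],0],[[0,0,0],[0,0,0],0],[[0,0,0],[0,0,0],0],[[0,0,0],[0,0,0],0],[[0,0,0],[0,0,0],0],[[0,0,0],[0,0,0],0]]'
python3 w.py
```

```text
clock: 23.8
ee_pos: [0.6138, -0.0402, -0.0026]
tool_rot: [0.742, 0.67, -0.0, 0.001]
ft_force: [-1.1, -5.5, -0.4]
grip_width: 0.0428
gripper_force: 2.6
plate [-47. -48.] [98.6 90. ] rel -0.002 [-92.1 -97.2] [[-92.1, -97.2], [-2.1, -97.4], [-2.0, 1.2], [-91.9, 1.4]]
tool [ -48.5 -108.1] -0.0025544371175669697 [-0.05593615 -4.94067336 -0.49824714]
bar x -0.11 [-0.0127  0.0125]
bar x -0.08 [-0.0011  0.0126]
bar x -0.05 [-0.001   0.0128]
```

Firm contact on the short arm. I'll draw clear and check.

```bash
python3 -m jog '[[[-0.2,0,0],[0,0,0],0],[[-0.3,0,0],[0,0,0],0],[[-0.5,0,0],[0,0,0],0],[[-0.5,0,-0.5],[0,0,0],0],[[-0.5,0,-1],[0,0,0],0],[[-0.5,0,-1],[0,0,0],0],[[-0.5,0,-1],[0,0,0],0],[[-0.5,0,-1],[0,0,0],0],[[-0.5,0,-1],[0,0,0],0],[[-0.5,0,-1],[0,0,0],0]]'
python3 -m jog '[[[-1,-0.5,0],[0,0,0],0],[[-1,-0.5,0],[0,0,0],0],[[-1,-0.5,0],[0,0,0],0],[[-1,-0.5,0],[0,0,0],0],[[-1,-0.5,0],[0,0,0],0],[[-1,0,0],[0,0,0],0],[[-0.5,0,0],[0,0,0],0],[[0,0,0],[0,0,0],0],[[0,0,0],[0,0,0],0],[[0,0,0],[0,0,0],0]]'
python3 m.py; python3 -c "
import cv2;a=cv2.imread('pics/last.png');cv2.imwrite('pics/fin.png',cv2.resize(a[90:300,100:420],(800,525)))"
```

```text
clock: 24.68
ee_pos: [0.6041, -0.1301, 0.1293]
tool_rot: [0.743, 0.67, 0.0, 0.0]
ft_force: [0.7, -0.4, 0.1]
grip_width: 0.0426
gripper_force: 0.0
clock: 25.52
ee_pos: [0.5422, -0.2512, 0.1274]
tool_rot: [0.742, 0.671, 0.0, -0.0]
ft_force: [-0.4, 0.1, 0.9]
grip_width: 0.0426
gripper_force: 0.0
plate [-43.  -48.2] [100.   90.7] rel -0.002
tool [ -99.4 -324.8] 0.12729173010714454 [-1.02134301  1.30815422  0.16634865]
```

View pics/fin.png

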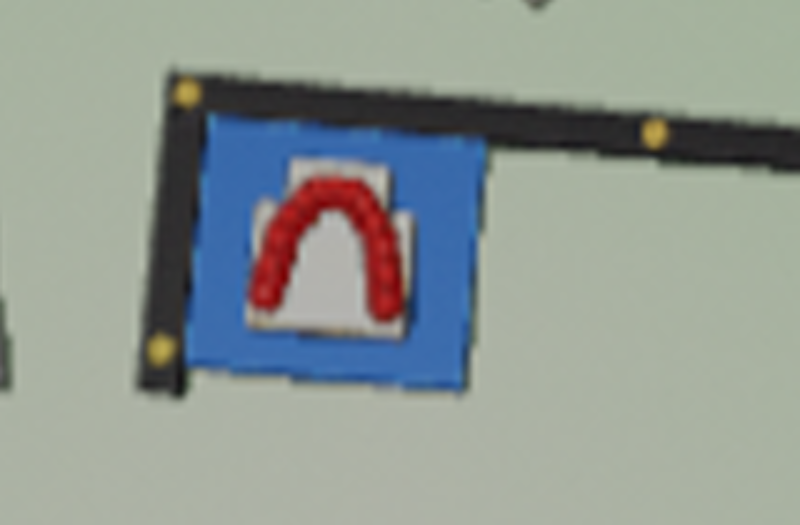

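The plate sits flush in the inside corner against both bars, with no visible gap along the top edge (row ~125) or the left edge (column ~195). The hand is clear, so I'm handing in.

```bash
python3 -c "
from cell import env
print(env.sign_off())"
```

```text
the job is handed in; nothing more can be done
None
```

The blue plate was pushed home into the inside corner of the stop, flush along both arms and square to about 0.002 rad by the top camera; the hand is clear and the job was handed in at about 25.5 s, with no verdict returned.

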